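Close the imaging chamber under the condenser

ROBOT

A 6-joint arm with a two-finger parallel gripper is mounted at the origin on the work surface. World frame = base frame: x ahead of the robot, y to its left, z up, the work surface at z = 0. Lengths are in m, angles in rad, forces in N, time in s.
With the tool pointing down it reaches from about 0.275 to 0.975 m from the base axis. Payload 8.4 kg.
Tool frame: the origin (TCP) lies midway between the tips of the shut fingers; the grasp point (between the pads) lies behind it (r.grip_depth is the z of the grasp point in the tool frame, in m); z points along the fingers, y is the line along which they close (so a half turn about z gives the same grasp; the last joint's range is limited). The gripper opens to 92 mm and grips with 3 to 60 N. Pads are 20 mm wide; open, the fingers measure 128 mm over their backs; the gripper's body (75 mm by 189 mm) begins 69 mm behind the grasp point.
Start: joints at [-1.196, 0.353, 1.633, -0, 1.155, -0.002], TCP at [0.23, -0.581, 0.215] pointing down, gripper open.
Joint ranges: [-2.63, 2.63], [-0.92, 2.1], [0.06, 2.66], [-1.3, 4.44], [0, 2.69], [-3.02, 3.02]. Speed limits (rad/s): [2.22, 2.22, 2.79, 3.14, 3.14, 3.14].

INTERFACE

Orientations are given as a unit quaternion [x, y, z, w].
In Python, from plant import r, cams gives the robot as it stands.
- The arm moves only by the tool apply_moves, never from a script. Its argument "rows" is a list of rows, each a list of 7 numbers: the shift along the tool's x, y, z in mm, then the turn, a rotation vector about the tool's x, y, z in degrees, then the opening, from 0 (shut) to 1 (fully open). In form: [[dx, dy, dz, wx, wy, wz, grip], ...]. A call has 1 to 10 rows; each row is the pose to reach, as a shift and turn from the pose commanded when the call began, along the tool's axes at that moment; what a row does not reach only later rows make up. A row lasts 1/10 s, in which the tool goes at most 50 mm and 8.59 degrees, less where a joint would pass 70% of its speed; a pose out of reach is approached as far as the arm can. A call with a gripper value outside its range is refused whole. The fingers move at their own pace and stop on an object; the grip force is fixed at half the most. Time passes only in rows, so rows that repeat a pose let the fingers close. It gives the time, the measured TCP pose, the force, the opening and the grip force at its end, in the units of the state.
- r.get_obs(): the state, without advancing time (a new reading comes with each control period).
- cams.snapshot(name): name is "scene" or "top" or "wrist"; returns the picture (400x640x3 uint8, red, green, blue); there is no depth.
- cams.camera_params(name): a dict with "fx", "fy", "cx", "cy" (pixels), "world_to_cam" (4x4, takes a point from world to camera coordinates). Camera axes: x right, y down, z forward; pixel columns grow to the right and rows downward; lengths in m; the calibration is good to about 2 mm. A picture is of the moment at which its call begins: read the wrist's pose just before it. camera_params takes no time and is no camera call; for the wrist camera it gives the pose at the moment of the call.
- r.finish_job(): hands the job in; it is judged then, once.
The state is a dict: "clock": time; "joints": joint angles; "joint_vel": joint speeds; "effort": joint torques, N m; "tool_pos": TCP position; "ee_rot": TCP orientation; "ft_force": force on the tool from outside, world axes, zero at the start; "torque": the same for the moment, N m; "width": finger opening in m; "finger_force": force on a finger pad.
Only numpy, scipy, OpenCV 4.12 (cv2) and the standard library are available. Lean on these libraries where they do the work, as an engineer would, in place of code of your own. Each camera call takes 0.05 s, during which the arm holds its last target. There are 200 camera calls.

TASK

Pick up the large black lid by its knob, set it into the mouth of the imaging chamber that stands on the microscope stage under the condenser, and press it down, a little at a time near each of the three stiff brass pins, until it sits level and fully home on the chamber's rim all round; then let go. Both are delicate: never squeeze or press with more than 20 N and set the lid down rather than dropping it. Do not bump the condenser, and leave the other things on the bench where they are.

Things in the scene. Friction and masses are not known exactly. Their poses are not given: they have to be found in the camera images.
- lid: The large lid, rigid plastic, 60 to 130 g, round about z (yaw does not matter). From below: grey plug 72 mm diameter, heights 0 to 12 mm, foot tapering to 64 mm over the lowest 5 mm; black flange 98 mm diameter, heights 12 to 17; white cylindrical knob 22 mm diameter, heights 17 to 39. Origin: centre of the plug's underside, z up. Starts lying level on the bench on the robot's right, plug down.
- lid_seat (a point): Point on the lid's axis in the plane of the flange's underside, 12 mm above the lid's origin. When seated this plane rests on the chamber's rim.
- lid_knob (a point): Centre of the top of the lid's knob, 39 mm above the lid's origin. A grip of about 6 N on the knob holds the lid. The 20 N limit counts all force between fingers and lid, both pads added: a 6 N grip counts as 12 N.
- chamber: Round open bare metal chamber, 92 mm outer, 78 mm inner diameter (3 mm play round the plug), 30 mm high, 25 mm deep. Origin: centre of its underside, z up. It cannot slide or turn, but stands on a vertical spring of 5 N per mm (about 1 N preload) and sinks up to 7 mm while pressed, then comes back.
- chamber_rim (a point): Centre of the chamber's mouth at rim height, about 116 mm above the bench, 30 mm above the chamber's origin. Three brass pins stand up 6 mm from the rim: a lid set in the mouth first lies loosely on them, 6 mm too high, its plug already 6 mm inside the mouth.
- pin0_top (a point): Centre of the top of brass pin 0: pins are 5 mm in diameter, 42.5 mm from the chamber's axis, at 120 degrees from each other. Pin 0 is on the robot's side of the chamber (-x of chamber). The point moves down with the pin.
- pin1_top (a point): The same for pin 1 (120 degrees counterclockwise from pin 0 seen from above).
- pin2_top (a point): The same for pin 2 (240 degrees counterclockwise from pin 0).
- pin0 (a joint): How far pin 0 is pushed in: 0 up (6 mm above the rim), 0.006 m flush with the rim. Friction holds each pin: it slides down at about 7.5 N, stays where left and does not come back. Pressing the lid at its centre would need all three at once, about 23 N, more than allowed; pressing the flange close over one pin needs about 8 N.
- pin1 (a joint): The same for pin 1.
- pin2 (a joint): The same for pin 2.
- stage: Dark metal microscope stage plate on four posts, top 72 mm above the bench, 250 mm (x, from -100 to +150 of the origin) by 270 mm (y). Origin on the bench under the chamber's axis; x points away from the robot towards the condenser's column.
- condenser: Black condenser fixed to the stage, same origin and axes. Barrel 56 mm diameter (nose 40 mm), axis at x = 50 mm, 196 to 300 mm high; arm and clamp (44 mm wide, 245 to 285 mm high) to a 28 mm column at x = 130 mm, 362 mm tall. It hangs 75 mm above the chamber's rear half: an upright gripper does not fit, come in tilted from the robot's side or obliquely. Over 3 N of touch is a bump.
- small_lid: Bystander: a smaller lid of the same make, flange 58 mm diameter, 35 mm tall, for another dish. Origin: centre of its underside. Its place and the large lid's may be swapped. Leave alone.
- objective: Bystander: a brass microscope objective standing on the bench, 28 mm diameter, 48 mm tall. Origin: centre of its underside. Leave alone.
- oil_bottle: Bystander: a small amber bottle, 36 mm diameter, 70 mm tall. Origin: centre of its underside. Leave alone.
There are look-alikes about, which are no part of the job. Leave any orange or purple look-alike of the lid alone.

How it is judged:
By the outcome, as a careful person would: the job done as asked, in the order asked, and still so for the second after the job is handed in, with the robot touching nothing.
It also fails if it takes over 70 s, if anything falls off the work surface, if the arm or the gripper's body presses on something with over 40 N, if the wrist force passes 120 N, or if a joint passes its speed limit or range.

## Working session

There is one attempt and no reset: what is moved stays moved. The work goes in short steps, Python scripts to look and compute and a tool call to move; the robot and the scene stay as the last step left them, time stands still between calls to the robot, and variables do not carry over. Pictures are saved under pics/ and viewed, at most 10 in all, crops included, and the job is handed in when it is done.

Besides the shell and the picture viewer there is one more tool, called after ">>>" by a JSON object that holds its "method" and its "body". apply_moves: Moves the arm, as the interface text tells. Its arguments: {"type":"object","properties":{"rows":{"type":"array","items":{"type":"array","items":{"type":"number"}}}},"required":["rows"]}

```bash
ls; mkdir -p pics
python3 - <<'E'
from plant import r,cams
import cv2,numpy as np
o=r.get_obs(); print(o, r.grip_depth)
a=cams.snapshot("scene");b=cams.snapshot("top")
cv2.imwrite("pics/s0.png",a[:,:,::-1]);cv2.imwrite("pics/t0.png",b[:,:,::-1])
for n in("scene","top","wrist"):
  p=cams.camera_params(n);print(n,p["fx"],p["cx"],p["cy"],np.round(p["world_to_cam"],4).tolist())
E
```

```text
pics
{'clock': 0.0, 'joints': array([-1.19641675e+00,  3.53661181e-01,  1.63413351e+00, -6.40371395e-06,
        1.15519750e+00, -2.40954295e-03]), 'joint_vel': array([ 9.60089630e-04,  4.80981123e-04,  7.85563737e-05,  1.05641963e-03,
       -1.03998055e-03,  1.96667795e-03]), 'effort': array([-4.90952734e-04, -5.93841970e+01, -3.34217405e+01,  6.98292023e-02,
        2.37826252e-02, -1.12202968e-04]), 'tool_pos': array([ 0.22977041, -0.58069515,  0.21385583]), 'ee_rot': array([ 9.82305688e-01,  1.87283330e-01, -1.32275532e-04, -6.87160210e-04]), 'ft_force': array([-0.71539212, -0.29487542, -0.93174236]), 'torque': array([-4.60442599e-02, -3.54895300e-02, -6.30288929e-05]), 'finger_force': 0.0, 'width': 0.0918008806030689} -0.0187
scene 451.5086297633094 323.793356379281 201.70592762064925 [[-0.3808, 0.9245, -0.0143, 0.1978], [0.6079, 0.2388, -0.7572, -0.2095], [-0.6967, -0.2971, -0.653, 1.5534], [0.0, 0.0, 0.0, 1.0]]
top 463.85930565440447 311.8733595526745 188.50318668295367 [[0.0274, -0.9996, 0.005, -0.0451], [-0.9978, -0.0277, -0.0608, 0.4942], [0.0609, -0.0034, -0.9981, 1.2811], [0.0, 0.0, 0.0, 1.0]]
wrist 327.6656684385109 323.8965243556361 191.11641998661557 [[0.367, -0.9302, -0.0017, -0.6233], [-0.8983, -0.3549, 0.2592, -0.0284], [-0.2417, -0.0936, -0.9658, 0.3903], [0.0, 0.0, 0.0, 1.0]]
```

View pics/s0.png

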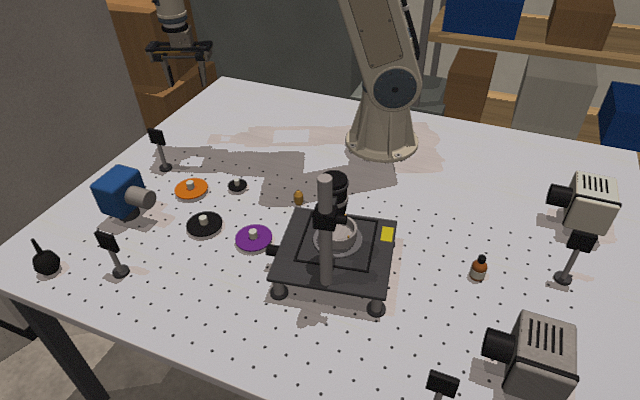

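View pics/t0.png

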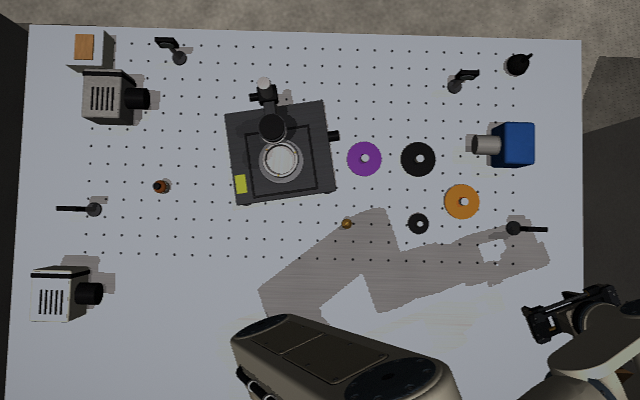

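The scene picture shows purple (253,237), orange (191,188) and large black (204,223) lids, plus a small black one (237,185). In the top picture these are at (364,158), (461,201), (418,158) and (418,224). The large black lid at top (418,158) fits the description. The chamber is at top (281,160), with the condenser at (272,128). Next I'll measure and take a crop to confirm.

```bash
cat > h.py <<'E'
import numpy as np,cv2
from scipy.spatial.transform import Rotation as R
def ray(p,u,v,z):
  W=np.array(p["world_to_cam"]);Rm=W[:3,:3];c=-Rm.T@W[:3,3]
  d=Rm.T@np.array([(u-p["cx"])/p["fx"],(v-p["cy"])/p["fy"],1]);return c+d*(z-c[2])/d[2]
def proj(p,X):
  W=np.array(p["world_to_cam"]);q=W[:3,:3]@np.asarray(X)+W[:3,3]
  return np.array([p["fx"]*q[0]/q[2]+p["cx"],p["fy"]*q[1]/q[2]+p["cy"]])
def blob(m,box):
  x0,y0,x1,y1=box;s=m[y0:y1,x0:x1].astype(np.uint8)
  n,l,st,c=cv2.connectedComponentsWithStats(s);k=1+np.argmax(st[1:,4]);return c[k]+[x0,y0],st[k],(l==k)
E
python3 - <<'E'
from h import *
from plant import cams
T=cams.camera_params("top");S=cams.camera_params("scene")
t=cv2.imread("pics/t0.png");s=cv2.imread("pics/s0.png")
g=t.max(2);gs=s.max(2)
c,st,_=blob(g<70,(395,135,440,182));print("flange top",c,st,ray(T,*c,.017))
x,y,w,h=st[:4]
print("diam mm",(w)*1000*(1.2811-.017)/T["fx"])
c,st,_=blob(g>120,(410,148,430,168));print("knob top",c,st,ray(T,*c,.039))
k=ray(T,*c,.039)
c,st,_=blob(gs>120,(196,213,212,228));print("knob sc",c,st,ray(S,*c,.033),"pred",proj(S,k))
c,st,_=blob(gs<70,(180,205,230,243));print("fl sc",c,st,ray(S,*c,.017))
# chamber
c,st,m=blob(g>110,(255,135,308,186));print("chamber",c,st)
cn,_=cv2.findContours(m.astype(np.uint8),0,2);e=cv2.fitEllipse(cv2.convexHull(max(cn,key=cv2.contourArea)));print(e,ray(T,e[0][0]+255,e[0][1]+135,.116))
A=cv2.resize(t[90:215,215:345],None,fx=4.6,fy=4.6,interpolation=2)
B=cv2.resize(t[125:250,380:440],None,fx=3.2,fy=4.6,interpolation=2)
cv2.imwrite("pics/c1.png",np.hstack([A,B]));print(A.shape,B.shape)
E
```

```text
flange top [417.5706278  158.94618834] [  6   7  35  35 892] [ 0.58636946 -0.32552563  0.017     ]
diam mm 95.38129225969081
knob top [419.63636364 157.90909091] [ 6  7  8  7 44] [ 0.58650967 -0.32610563  0.039     ]
knob sc [202.18918919 217.13513514] [ 3  2  8  6 37] [ 0.58377318 -0.3292355   0.033     ] pred [202.16946229 216.42915105]
fl sc [204.08745875 224.55115512] [  7   7  35  25 606] [ 0.59343779 -0.32023852  0.017     ]
chamber [280.58291457 159.55653266] [  7   3  35  39 796]
((24.469785690307617, 22.787778854370117), (34.19139099121094, 37.535423278808594), 4.498237609863281) [0.5663176  0.05480807 0.116     ]
(575, 598, 3) (575, 192, 3)
```

View pics/c1.png

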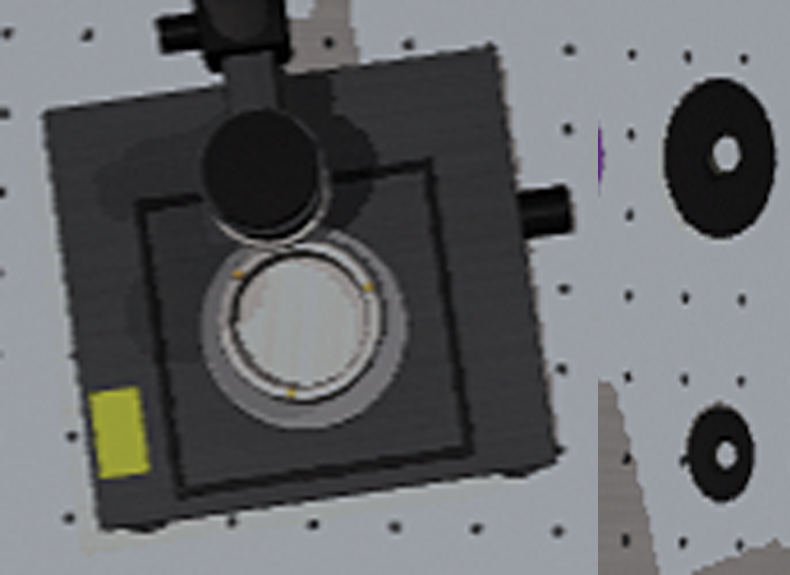

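The lid is confirmed: a 98 mm black flange at top (418,158), with the 58 mm one at (418,224) as the small lid. The three brass pins show on the rim at crop positions (237,273), (369,287) and (291,393). Next I'll refine the chamber from the pins and work out the first approach.

```bash
cat >> h.py <<'E'
def Rt(phi,th,psi=0):  # tool z forward/down tilted th from vertical, azimuth phi ; tool y horizontal
  p,t=np.radians([phi,th]);z=np.array([np.sin(t)*np.cos(p),np.sin(t)*np.sin(p),-np.cos(t)])
  x=np.array([np.cos(t)*np.cos(p),np.cos(t)*np.sin(p),np.sin(t)]);return np.column_stack([x,np.cross(z,x),z])
def row(o,pos,Rm,flip=False):
  C=R.from_quat(o["ee_rot"]).as_matrix();d=C.T@(np.asarray(pos)-o["tool_pos"])*1000
  return np.round(np.r_[d,R.from_matrix(C.T@Rm).as_rotvec(degrees=True)],2)
E
python3 - <<'E'
from h import *
from plant import cams,r
T=cams.camera_params("top");S=cams.camera_params("scene")
for nm,P,box in(("t0",T,(255,135,308,186)),("s0",S,(305,210,365,262))):
  im=cv2.imread(f"pics/{nm}.png");x0,y0,x1,y1=box;q=im[y0:y1,x0:x1].astype(int)
  m=(q[...,2]-q[...,0]>35);n,l,st,c=cv2.connectedComponentsWithStats(m.astype(np.uint8))
  for i in range(1,n):
    w=(q[...,2]-q[...,0])*(l==i);yy,xx=np.mgrid[y0:y1,x0:x1];u,v=(xx*w).sum()/w.sum(),(yy*w).sum()/w.sum()
    print(nm,np.round((u,v),1),st[i,4],ray(P,u,v,.120).round(4))
W=np.array(cams.camera_params("wrist")["world_to_cam"]);o=r.get_obs();C=R.from_quat(o["ee_rot"]).as_matrix()
print("tool axes",C.round(2).tolist(),"cam in tool",C.T@(-W[:3,:3].T@W[:3,3]-o["tool_pos"]))
t=cv2.imread("pics/t0.png")
for c in((44,110),(494,43),(557,460),(102,530)): print(ray(T,215+(c[0]+.5)/4.6-.5,90+(c[1]+.5)/4.6-.5,.072))
c=[264,172];print("barrel",ray(T,215+c[0]/4.6-.4,90+c[1]/4.6-.4,.300))
# approach above lid, 45 deg tilt
lid=np.array([.5863,-.3258,0]);phi=-29.;f=np.array([np.cos(np.radians(phi)),np.sin(np.radians(phi)),0])
Rm=Rt(phi,45);tgt=lid+.005*f+[0,0,.026];z=Rm[:,2]
print(tgt);print("pre",row(o,tgt-.10*z,Rm))
E
```

```text
t0 [266.1 149. ] 3 [0.5876 0.0896 0.12  ]
t0 [294.6 151.8] 3 [0.5825 0.016  0.12  ]
t0 [277.6 174.7] 4 [0.5221 0.0579 0.12  ]
s0 [344.8 214.3] 5 [0.5216 0.0578 0.12  ]
s0 [347.9 235.9] 6 [0.588  0.0901 0.12  ]
tool axes [[0.93, 0.37, -0.0], [0.37, -0.93, 0.0], [-0.0, -0.0, -1.0]] cam in tool [ 0.07312572 -0.0006802  -0.16934896]
[0.68763801 0.21058009 0.072     ]
[ 0.73500356 -0.05200887  0.072     ]
[ 0.49058161 -0.09500296  0.072     ]
[0.442681   0.16746421 0.072     ]
barrel [0.61071504 0.06073588 0.3       ]
[ 0.5906731  -0.32822405  0.026     ]
pre [ 383.59 -156.51  117.42  -19.9    42.01   47.87]
```

The pins are 73–74 mm apart (73.6 expected), so the chamber centre is (.564,.0545), with pin 0 at (.522,.058). The lid is at (.5863,-.3258). Now moving to the pre-grasp at 45° tilt.

>>> {"method": "apply_moves", "body": {"rows": [[383.6,-156.5,117.4,-19.9,42.0,47.9,0.5],[383.6,-156.5,117.4,-19.9,42.0,47.9,0.5],[383.6,-156.5,117.4,-19.9,42.0,47.9,0.5],[383.6,-156.5,117.4,-19.9,42.0,47.9,0.5],[383.6,-156.5,117.4,-19.9,42.0,47.9,0.5],[383.6,-156.5,117.4,-19.9,42.0,47.9,0.5],[383.6,-156.5,117.4,-19.9,42.0,47.9,0.5],[383.6,-156.5,117.4,-19.9,42.0,47.9,0.5],[383.6,-156.5,117.4,-19.9,42.0,47.9,0.5],[383.6,-156.5,117.4,-19.9,42.0,47.9,0.5]]}}

```text
clock: 1.1
tool_pos: [0.4921, -0.3533, 0.1385]
ee_rot: [0.921, -0.152, 0.353, 0.069]
ft_force: [0.4, -0.2, 0.9]
width: 0.0465
finger_force: 0.0
```

```bash
cat > go.py <<'E'
from h import *
from plant import r
import sys
# args: ref(lid|ch) fwd left z(mm, abs TCP) phi tilt
LID=np.array([.5863,-.3258,0]);CH=np.array([.5641,.0545,0])
def go(ref,f,l,z,phi,th):
  p=np.radians(phi);o=r.get_obs()
  t=ref+np.array([f*np.cos(p)-l*np.sin(p),f*np.sin(p)+l*np.cos(p),z])/1000
  print(t.round(4),row(o,t,Rt(phi,th)).tolist());return o
if __name__=="__main__":
  a=list(map(float,sys.argv[2:]));go(LID if sys.argv[1]=="lid" else CH,*a)
E
python3 go.py lid -66 0 97 -29 45
```

```text
[ 0.5286 -0.2938  0.097 ] [-15.91, -68.98, 39.69, -5.9, 2.8, 7.85]
```

>>> {"method": "apply_moves", "body": {"rows": [[-15.9,-69.0,39.7,-5.9,2.8,7.9,0.5],[-15.9,-69.0,39.7,-5.9,2.8,7.9,0.5],[-15.9,-69.0,39.7,-5.9,2.8,7.9,0.5],[-15.9,-69.0,39.7,-5.9,2.8,7.9,0.5],[-15.9,-69.0,39.7,-5.9,2.8,7.9,0.5]]}}

```text
clock: 1.6
tool_pos: [0.5329, -0.3013, 0.1091]
ee_rot: [0.895, -0.218, 0.379, 0.084]
ft_force: [0.8, -0.1, 0.0]
width: 0.0463
finger_force: 0.0
```

```bash
python3 go.py lid 5 0 27 -29 45
python3 - <<'E'
from h import *
from plant import r,cams
P=cams.camera_params("wrist");w=cams.snapshot("wrist")[:,:,::-1];cv2.imwrite("pics/w1.png",w)
print(proj(P,[.5863,-.3258,.039]),r.get_obs()["joints"].round(2),r.get_obs()["ft_force"])
E
```

```text
[ 0.5907 -0.3282  0.027 ] [-14.29, -1.06, 102.97, -2.0, -0.7, 0.85]
[322.92712703 203.97419528] [-0.56  0.34  2.35  2.94  0.35 -1.43] [-1.20501126  0.21325892 -1.96215931]
```

View pics/w1.png

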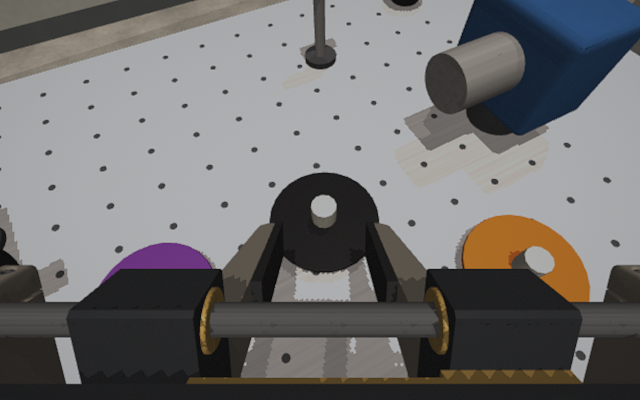

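The wrist picture shows the knob top at (323,204), against a prediction of (322.9,204.0), between the fingers and with the black flange around it. Going in along the tool axis.

>>> {"method": "apply_moves", "body": {"rows": [[-14.3,-1.0,40,-2.0,-0.7,0.8,0.5],[-14.3,-1.0,60,-2.0,-0.7,0.8,0.5],[-14.3,-1.0,80,-2.0,-0.7,0.8,0.5],[-14.3,-1.0,90,-2.0,-0.7,0.8,0.45],[-14.3,-1.0,96,-2.0,-0.7,0.8,0.4],[-14.3,-1.0,100,-2.0,-0.7,0.8,0.35],[-14.3,-1.0,100,-2.0,-0.7,0.8,0.35],[-14.3,-1.0,100,-2.0,-0.7,0.8,0.35]]}}

```text
clock: 2.45
tool_pos: [0.5884, -0.3274, 0.0299]
ee_rot: [0.895, -0.23, 0.371, 0.095]
ft_force: [-0.1, -0.4, 0.4]
width: 0.0322
finger_force: 0.0
```

```bash
python3 go.py lid 5 0 27 -29 45; python3 -c "
from plant import r;print(r.get_obs()['joints'],r.get_obs()['ft_force'])"
```

```text
[ 0.5907 -0.3282  0.027 ] [-0.42, -0.35, 3.74, -0.08, -0.02, 0.09]
[-0.51352965  0.57827033  2.22544977  3.12612459  0.44789102 -1.56364592] [-0.07262917 -0.39856674  0.40880851]
```

>>> {"method": "apply_moves", "body": {"rows": [[-0.4,-0.3,3.5,0,0,0,0.27],[-0.4,-0.3,3.5,0,0,0,0.25],[-0.4,-0.3,3.5,0,0,0,0.245],[-0.4,-0.3,3.5,0,0,0,0.24],[-0.4,-0.3,3.5,0,0,0,0.24]]}}

```text
clock: 2.95
tool_pos: [0.5908, -0.3283, 0.0269]
ee_rot: [0.895, -0.23, 0.371, 0.096]
ft_force: [-1.2, -1.1, 0.1]
width: 0.0224
finger_force: 0.4
```

>>> {"method": "apply_moves", "body": {"rows": [[0,0,0,0,0,0,0.237],[0,0,0,0,0,0,0.237]]}}

```text
clock: 3.15
tool_pos: [0.5908, -0.3283, 0.0268]
ee_rot: [0.895, -0.23, 0.371, 0.096]
ft_force: [-1.1, -0.3, 2.0]
width: 0.0217
finger_force: 3.0
```

>>> {"method": "apply_moves", "body": {"rows": [[0,0,0,0,0,0,0.235],[0,0,0,0,0,0,0.235]]}}

```text
clock: 3.35
tool_pos: [0.5908, -0.3283, 0.0268]
ee_rot: [0.895, -0.23, 0.371, 0.096]
ft_force: [-1.5, -0.9, 2.9]
width: 0.0219
finger_force: 6.8
```

>>> {"method": "apply_moves", "body": {"rows": [[0.7,0,-0.7,0,0,0,0.2353],[2,0,-2,0,0,0,0.2353],[5,0,-5,0,0,0,0.2353],[10,0,-10,0,0,0,0.2353],[14,0,-14,0,0,0,0.2353],[14,0,-14,0,0,0,0.2353],[14,0,-14,0,0,0,0.2353]]}}

```text
clock: 4.05
tool_pos: [0.5909, -0.3283, 0.047]
ee_rot: [0.895, -0.23, 0.371, 0.096]
ft_force: [-0.5, -0.2, -1.3]
width: 0.0217
finger_force: 6.2
```

Run:
```python
from h import *
from plant import r,cams
for n in("wrist","scene"):
  w=cams.snapshot(n)[:,:,::-1];cv2.imwrite(f"pics/{n}2.png",w)
a=cv2.imread("pics/wrist2.png")[130:330,200:440];b=cv2.resize(cv2.imread("pics/scene2.png")[140:260,140:284],(240,200),interpolation=2)
cv2.imwrite("pics/c2.png",cv2.resize(np.hstack([a,b]),None,fx=1.6,fy=1.6));o=r.get_obs();print(o["ft_force"],o["finger_force"],o["tool_pos"])
```

```text
[ 0.15706194 -0.7227137  -0.44784197] 6.158935502171516 [ 0.59068783 -0.32815131  0.04642841]
```

View pics/c2.png

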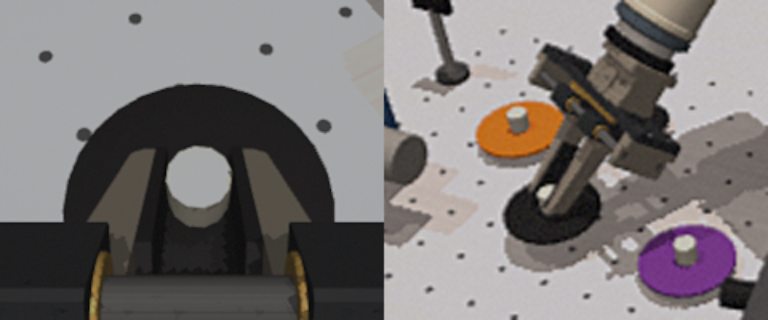

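The lid is off the bench, looks level, and is gripped centrally (wrist crop, knob at (198,178)). Raising it and going across to a point in front of the chamber.

>>> {"method": "apply_moves", "body": {"rows": [[10,0,-10,0,0,0,0.2353],[26,0,-26,0,0,0,0.2353],[44,0,-44,0,0,0,0.2353],[62,0,-62,0,0,0,0.2353],[78,0,-78,0,0,0,0.2353],[90,0,-90,0,0,0,0.2353],[90,0,-90,0,0,0,0.2353],[90,0,-90,0,0,0,0.2353]]}}

```text
clock: 4.95
tool_pos: [0.5905, -0.3281, 0.1734]
ee_rot: [0.895, -0.23, 0.371, 0.095]
ft_force: [-1.0, 0.1, -1.3]
width: 0.0219
finger_force: 6.2
```

```bash
python3 go.py ch -75 0 172 8 45
```

```text
[0.4898 0.0441 0.172 ] [-190.38, -277.26, -188.44, 26.08, 0.01, -26.07]
```

>>> {"method": "apply_moves", "body": {"rows": [[-12,-17,-12,1.6,0,-1.6,0.2353],[-30,-44,-30,4.1,0,-4.1,0.2353],[-52,-76,-52,7.1,0,-7.1,0.2353],[-75,-109,-74,10.3,0,-10.3,0.2353],[-98,-142,-97,13.4,0,-13.4,0.2353],[-120,-175,-119,16.5,0,-16.5,0.2353],[-142,-206,-141,19.4,0,-19.4,0.2353],[-162,-236,-161,22.2,0,-22.2,0.2353],[-180,-262,-178,24.6,0,-24.6,0.2353],[-190.4,-277.3,-188.4,26.1,0,-26.1,0.2353]]}}

```text
clock: 5.95
tool_pos: [0.4882, 0.0458, 0.1706]
ee_rot: [0.922, 0.066, 0.38, -0.028]
ft_force: [-0.4, 0.3, 0.3]
width: 0.022
finger_force: 6.2
```

>>> {"method": "apply_moves", "body": {"rows": [[0,0,0,0,0,0,0.2353],[0,0,0,0,0,0,0.2353],[0,0,0,0,0,0,0.2353]]}}

```text
clock: 6.25
tool_pos: [0.4901, 0.0434, 0.1717]
ee_rot: [0.922, 0.064, 0.381, -0.027]
ft_force: [1.1, -0.1, -1.1]
width: 0.0217
finger_force: 6.2
```

```bash
python3 go.py ch 5 0 170 8 45;python3 - <<'E'
from h import *
from plant import r,cams
P=cams.camera_params("wrist")
for n in("wrist","scene"):
  w=cams.snapshot(n)[:,:,::-1];cv2.imwrite(f"pics/{n}3.png",w)
a=cv2.imread("pics/wrist3.png")[0:300,160:500];b=cv2.resize(cv2.imread("pics/scene3.png")[150:300,250:420],(340,300),interpolation=2)
cv2.imwrite("pics/c3.png",np.hstack([a,b]))
print("pins pred",[proj(P,p).round(1).tolist() for p in([.522,.058,.122],[.5825,.016,.122],[.5876,.0896,.122])],P["fx"])
E
```

```text
[0.5691 0.0552 0.17  ] [55.24, -0.73, 57.59, 0.02, 0.06, -0.02]
pins pred [[311.4, 220.4], [373.4, 160.3], [286.6, 145.6]] 327.6656684385109
```

View pics/c3.png

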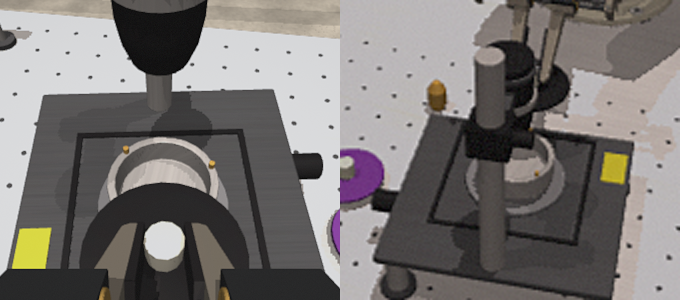

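The wrist crop shows the pins at full-image (285,149) and (371,163), about 2–3 px from the prediction. I'll quantify that from the wrist view, with the knob as a check of the held lid.

Run:
```python
from h import *
from plant import r,cams
P=cams.camera_params("wrist");o=r.get_obs();im=cv2.imread("pics/wrist3.png").astype(int)
x0,y0,x1,y1=265,135,395,185;q=im[y0:y1,x0:x1];d=q[...,2]-q[...,0]
n,l,st,c=cv2.connectedComponentsWithStats((d>45).astype(np.uint8))
for i in range(1,n):
  if st[i,4]<8: continue
  print((c[i]+[x0,y0]).round(1),st[i].tolist(),ray(P,*(c[i]+[x0,y0]),.119).round(4))
m=im.min(2)>150
c,st,_=blob(m,(295,215,355,275));print("knob",c,st);k=ray(P,*c,o["tool_pos"][2]+.012);print(k, "tcp",o["tool_pos"]);print("knob rel fwd/left",Rt(8,0)[:,0]@(k-o["tool_pos"]),-Rt(8,0)[:,1]@(k-o["tool_pos"]))
```

```text
[285.5 149.1] [18, 11, 6, 8, 39] [0.5865 0.0903 0.119 ]
[371.3 163.7] [104, 25, 6, 9, 43] [0.5814 0.017  0.119 ]
knob [323.98511166 240.26220017] [  10    6   39   39 1209]
[0.48402406 0.04305945 0.18401714] tcp [0.49028821 0.04322595 0.17201714]
knob rel fwd/left -0.006226365706511474 0.0007069204036495912
```

>>> {"method": "apply_moves", "body": {"rows": [[8,0,8,0,0,0,0.2353],[18,0,19,0,0,0,0.2353],[29,-0.3,30,0,0,0,0.2353],[39,-0.5,40,0,0,0,0.2353],[47,-0.6,49,0,0,0,0.2353],[53,-0.7,55,0,0,0,0.2353],[55.6,-0.7,57.9,0,0,0,0.2353],[55.6,-0.7,57.9,0,0,0,0.2353],[55.6,-0.7,57.9,0,0,0,0.2353]]}}

```text
clock: 7.25
tool_pos: [0.569, 0.0559, 0.1704]
ee_rot: [0.922, 0.065, 0.381, -0.027]
ft_force: [0.6, -0.3, -0.7]
width: 0.0219
finger_force: 6.2
```

```bash
python3 go.py ch 5.5 0 151 8 45
```

```text
[0.5695 0.0553 0.151 ] [-13.34, 0.66, 14.08, -0.02, 0.04, 0.03]
```

>>> {"method": "apply_moves", "body": {"rows": [[-4,0.6,4.5,0,0,0,0.2353],[-9,0.6,9.7,0,0,0,0.2353],[-13.3,0.6,14.1,0,0,0,0.2353],[-15.5,0.6,16.3,0,0,0,0.2353],[-17.5,0.6,18.3,0,0,0,0.2353],[-19,0.6,19.8,0,0,0,0.2353],[-20,0.6,20.8,0,0,0,0.2353],[-20.5,0.6,21.3,0,0,0,0.2353],[-20.5,0.6,21.3,0,0,0,0.2353]]}}

```text
clock: 8.15
tool_pos: [0.5701, 0.0554, 0.1411]
ee_rot: [0.922, 0.065, 0.382, -0.027]
ft_force: [-0.0, 0.2, -1.2]
width: 0.0219
finger_force: 6.2
```

>>> {"method": "apply_moves", "body": {"rows": [[-0.7,0,0.7,0,0,0,0.2353],[-1.4,0,1.4,0,0,0,0.2353],[-2.0,0,2.0,0,0,0,0.2353],[-2.0,0,2.0,0,0,0,0.2353]]}}

```text
clock: 8.55
tool_pos: [0.57, 0.0554, 0.1381]
ee_rot: [0.922, 0.065, 0.382, -0.027]
ft_force: [0.0, -0.5, -0.7]
width: 0.0214
finger_force: 6.2
```

>>> {"method": "apply_moves", "body": {"rows": [[-0.4,0,0.4,0,0,0,0.2353],[-0.8,0,0.8,0,0,0,0.2353],[-0.8,0,0.8,0,0,0,0.2353]]}}

```text
clock: 8.85
tool_pos: [0.5701, 0.0554, 0.1371]
ee_rot: [0.922, 0.065, 0.382, -0.027]
ft_force: [0.4, 0.1, -0.5]
width: 0.0219
finger_force: 6.2
```

Run:
```python
from h import *
from plant import r,cams
for n in("wrist","scene"):
  w=cams.snapshot(n)[:,:,::-1];cv2.imwrite(f"pics/{n}4.png",w)
a=cv2.imread("pics/wrist4.png")[30:330,160:500];b=cv2.resize(cv2.imread("pics/scene4.png")[180:280,280:393],(340,300),interpolation=2)
cv2.imwrite("pics/c4.png",np.hstack([a,b]));print(r.get_obs()["ft_force"],r.get_obs()["torque"])
```

```text
[ 0.3598217   0.31967426 -0.74506777] [-0.02771075  0.43875005  0.0138654 ]
```

View pics/c4.png

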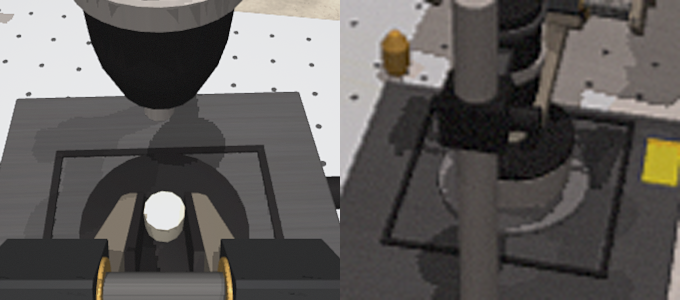

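The lid covers the chamber mouth and looks level, its knob at crop (165,215), clear of the condenser. Lowering by feel until it contacts the pins.

>>> {"method": "apply_moves", "body": {"rows": [[-0.4,0,0.4,0,0,0,0.2353],[-0.7,0,0.7,0,0,0,0.2353],[-0.7,0,0.7,0,0,0,0.2353]]}}

```text
clock: 9.25
tool_pos: [0.5702, 0.0554, 0.1363]
ee_rot: [0.922, 0.065, 0.382, -0.027]
ft_force: [-1.2, -0.3, 1.5]
width: 0.022
finger_force: 6.2
```

>>> {"method": "apply_moves", "body": {"rows": [[-0.3,0,0.3,0,0,0,0.2353],[-0.3,0,0.3,0,0,0,0.2353],[-0.3,0,0.3,0,0,0,0.2353]]}}

```text
clock: 9.55
tool_pos: [0.5702, 0.0554, 0.1359]
ee_rot: [0.922, 0.065, 0.382, -0.027]
ft_force: [-2.3, -0.3, 3.7]
width: 0.0215
finger_force: 6.2
```

>>> {"method": "apply_moves", "body": {"rows": [[0,0,0,0,0,0,0.238],[0,0,0,0,0,0,0.242],[0,0,0,0,0,0,0.26],[0,0,0,0,0,0,0.35],[0,0,0,0,0,0,0.45],[0,0,0,0,0,0,0.45]]}}

```text
clock: 10.15
tool_pos: [0.5701, 0.0554, 0.1357]
ee_rot: [0.922, 0.065, 0.382, -0.027]
ft_force: [-0.4, -0.7, -1.1]
width: 0.0413
finger_force: 0.0
```

Contact confirmed and released. Backing out and shutting the fingers for pressing.

>>> {"method": "apply_moves", "body": {"rows": [[0,0,-8,0,0,0,0.45],[0,0,-25,0,0,0,0.45],[0,0,-50,0,0,0,0.45],[0,0,-75,0,0,0,0.3],[0,0,-85,0,0,0,0],[0,0,-85,0,0,0,0],[0,0,-85,0,0,0,0]]}}

```text
clock: 10.85
tool_pos: [0.5108, 0.0469, 0.1964]
ee_rot: [0.921, 0.065, 0.382, -0.027]
ft_force: [0.4, 0.6, 0.3]
width: 0.0116
finger_force: 0.0
```

```bash
python3 go.py ch -35 3.4 150 0 45
python3 - <<'E'
from h import *
from plant import r,cams
P=cams.camera_params("wrist")
for n in("wrist","scene","top"):
  w=cams.snapshot(n)[:,:,::-1];cv2.imwrite(f"pics/{n}5.png",w)
a=cv2.imread("pics/wrist5.png")[0:300,160:500];b=cv2.resize(cv2.imread("pics/scene5.png")[180:280,280:393],(340,300),interpolation=2)
cv2.imwrite("pics/c5.png",np.hstack([a,b]))
print("knob pred",proj(P,[.5638,.0546,.149]))
E
```

```text
[0.5291 0.0579 0.15  ] [-19.02, -8.32, 46.67, -5.67, -0.08, 5.7]
knob pred [324.57484695 195.54094812]
```

View pics/c5.png

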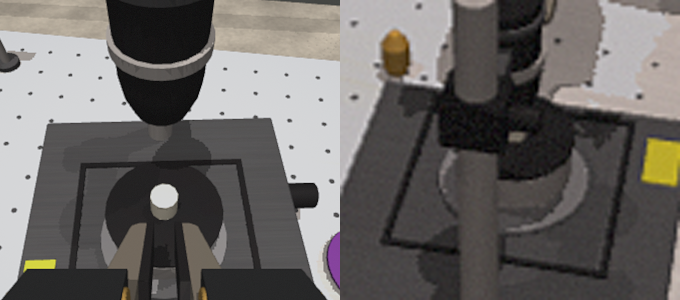

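The lid lies on the pins with its knob at (324,195), matching the prediction of (324.6,195.5). Going above pin 0.

>>> {"method": "apply_moves", "body": {"rows": [[-5,-2,12,-1.5,0,1.5,0],[-12,-5,28,-3.5,0,3.5,0],[-17,-7.5,42,-5.7,0,5.7,0],[-19,-8.3,46.7,-5.7,0,5.7,0],[-19,-8.3,46.7,-5.7,0,5.7,0],[-19,-8.3,46.7,-5.7,0,5.7,0]]}}

```text
clock: 11.6
tool_pos: [0.5298, 0.0595, 0.1517]
ee_rot: [0.923, 0.003, 0.384, -0.004]
ft_force: [0.5, -0.3, 0.2]
width: 0.0005
finger_force: 0.0
```

```bash
python3 go.py ch -35 3.4 137 0 45
```

```text
[0.5291 0.0579 0.137 ] [-10.89, 1.63, 9.84, -0.5, -0.17, 0.11]
```

>>> {"method": "apply_moves", "body": {"rows": [[-4,1,3.5,-0.5,0,0,0],[-8,1.6,7,-0.5,0,0,0],[-10.5,1.6,9.5,-0.5,0,0,0],[-10.9,1.6,9.8,-0.5,0,0,0],[-10.9,1.6,9.8,-0.5,0,0,0]]}}

```text
clock: 12.1
tool_pos: [0.529, 0.0585, 0.1382]
ee_rot: [0.923, 0.002, 0.385, -0.001]
ft_force: [-0.4, -0.2, 0.0]
width: 0.0004
finger_force: 0.0
```

>>> {"method": "apply_moves", "body": {"rows": [[-0.7,0,0.7,0,0,0,0],[-1.4,0,1.4,0,0,0,0],[-1.4,0,1.4,0,0,0,0]]}}

```text
clock: 12.4
tool_pos: [0.529, 0.0585, 0.1365]
ee_rot: [0.923, 0.002, 0.385, -0.001]
ft_force: [-0.7, 0.2, 0.2]
width: 0.0005
finger_force: 0.0
```

>>> {"method": "apply_moves", "body": {"rows": [[-0.7,0,0.7,0,0,0,0],[-1.0,0,1.0,0,0,0,0],[-1.0,0,1.0,0,0,0,0]]}}

```text
clock: 12.7
tool_pos: [0.5289, 0.0586, 0.1348]
ee_rot: [0.923, 0.002, 0.385, -0.001]
ft_force: [-0.0, -0.0, -0.4]
width: 0.0001
finger_force: 0.0
```

>>> {"method": "apply_moves", "body": {"rows": [[-0.7,0,0.7,0,0,0,0],[-1.0,0,1.0,0,0,0,0],[-1.0,0,1.0,0,0,0,0]]}}

```text
clock: 13.0
tool_pos: [0.5291, 0.0586, 0.1336]
ee_rot: [0.923, 0.002, 0.385, -0.001]
ft_force: [-1.6, -0.2, 1.7]
width: 0.0003
finger_force: 0.8
```

>>> {"method": "apply_moves", "body": {"rows": [[-0.5,0,0.5,0,0,0,0],[-0.8,0,0.8,0,0,0,0],[-0.8,0,0.8,0,0,0,0]]}}

```text
clock: 13.3
tool_pos: [0.5292, 0.0586, 0.1326]
ee_rot: [0.923, 0.002, 0.385, -0.001]
ft_force: [-1.6, -0.6, 4.1]
width: 0.0004
finger_force: 2.3
```

>>> {"method": "apply_moves", "body": {"rows": [[-0.4,0,0.4,0,0,0,0],[-0.8,0,0.8,0,0,0,0],[-0.8,0,0.8,0,0,0,0]]}}

```text
clock: 13.6
tool_pos: [0.5293, 0.0586, 0.1317]
ee_rot: [0.923, 0.002, 0.386, -0.001]
ft_force: [-3.0, 0.2, 8.6]
width: 0.0005
finger_force: 3.8
```

>>> {"method": "apply_moves", "body": {"rows": [[-0.4,0,0.4,0,0,0,0],[-0.8,0,0.8,0,0,0,0],[-0.8,0,0.8,0,0,0,0]]}}

```text
clock: 13.9
tool_pos: [0.5292, 0.0586, 0.1305]
ee_rot: [0.923, 0.002, 0.385, -0.001]
ft_force: [-4.5, 0.7, 8.5]
width: 0.0004
finger_force: 4.0
```

>>> {"method": "apply_moves", "body": {"rows": [[-0.4,0,0.4,0,0,0,0],[-0.8,0,0.8,0,0,0,0],[-0.8,0,0.8,0,0,0,0]]}}

```text
clock: 14.2
tool_pos: [0.5292, 0.0586, 0.1294]
ee_rot: [0.923, 0.002, 0.385, -0.001]
ft_force: [-2.8, 1.0, 8.2]
width: 0.0005
finger_force: 4.1
```

>>> {"method": "apply_moves", "body": {"rows": [[-0.3,0,0.3,0,0,0,0],[-0.6,0,0.6,0,0,0,0],[-0.6,0,0.6,0,0,0,0],[4,0,-4,0,0,0,0],[12,0,-12,0,0,0,0],[12,0,-12,0,0,0,0],[12,0,-12,0,0,0,0]]}}

```text
clock: 14.9
tool_pos: [0.5288, 0.0586, 0.1459]
ee_rot: [0.923, 0.002, 0.385, -0.001]
ft_force: [0.2, 0.8, 0.1]
width: 0.0006
finger_force: 0.0
```

```bash
python3 go.py ch -35 -38 146 0 45;python3 go.py ch 25 -38 146 0 45; python3 go.py ch 25 -38 136 0 45
```

```text
[0.5291 0.0165 0.146 ] [0.18, 42.08, -0.02, -0.18, -0.29, 0.12]
[0.5891 0.0165 0.146 ] [42.39, 42.3, 42.63, -0.18, -0.29, 0.12]
[0.5891 0.0165 0.136 ] [35.28, 42.3, 49.66, -0.18, -0.29, 0.12]
```

>>> {"method": "apply_moves", "body": {"rows": [[0,14,0,0,0,0,0],[0,32,0,0,0,0,0],[0,42.2,0,0,0,0,0],[8,42.2,8,0,0,0,0],[22,42.2,22,0,0,0,0],[36,42.2,36,0,0,0,0],[42.4,42.2,42.6,0,0,0,0],[42.4,42.2,42.6,0,0,0,0],[36,42.2,49,0,0,0,0],[36,42.2,49,0,0,0,0]]}}

```text
clock: 15.9
tool_pos: [0.5875, 0.0168, 0.1351]
ee_rot: [0.924, 0.002, 0.384, -0.001]
ft_force: [0.1, 0.3, 0.9]
width: 0.0007
finger_force: 0.0
```

>>> {"method": "apply_moves", "body": {"rows": [[-0.7,0,0.7,0,0,0,0],[-1.4,0,1.4,0,0,0,0],[-1.4,0,1.4,0,0,0,0]]}}

```text
clock: 16.2
tool_pos: [0.589, 0.0166, 0.135]
ee_rot: [0.923, 0.002, 0.385, -0.001]
ft_force: [1.0, 0.4, 0.9]
width: 0.0005
finger_force: 0.0
```

>>> {"method": "apply_moves", "body": {"rows": [[-0.5,0,0.5,0,0,0,0],[-1.0,0,1.0,0,0,0,0],[-1.0,0,1.0,0,0,0,0]]}}

```text
clock: 16.5
tool_pos: [0.5894, 0.0166, 0.1338]
ee_rot: [0.923, 0.002, 0.385, -0.001]
ft_force: [-0.9, -0.2, 1.1]
width: 0.0002
finger_force: 0.6
```

>>> {"method": "apply_moves", "body": {"rows": [[-0.4,0,0.4,0,0,0,0],[-0.8,0,0.8,0,0,0,0],[-0.8,0,0.8,0,0,0,0]]}}

```text
clock: 16.8
tool_pos: [0.5896, 0.0166, 0.1329]
ee_rot: [0.923, 0.002, 0.385, -0.001]
ft_force: [-1.3, -0.1, 3.0]
width: 0.0006
finger_force: 2.0
```

>>> {"method": "apply_moves", "body": {"rows": [[-0.4,0,0.4,0,0,0,0],[-0.8,0,0.8,0,0,0,0],[-0.8,0,0.8,0,0,0,0]]}}

```text
clock: 17.1
tool_pos: [0.59, 0.0166, 0.132]
ee_rot: [0.923, 0.002, 0.386, -0.001]
ft_force: [-1.0, -0.6, 5.6]
width: 0.0004
finger_force: 3.0
```

>>> {"method": "apply_moves", "body": {"rows": [[-0.4,0,0.4,0,0,0,0],[-0.8,0,0.8,0,0,0,0],[-0.8,0,0.8,0,0,0,0]]}}

```text
clock: 17.4
tool_pos: [0.5903, 0.0165, 0.1313]
ee_rot: [0.922, 0.002, 0.386, -0.001]
ft_force: [-0.5, -1.0, 7.4]
width: 0.0003
finger_force: 3.5
```

>>> {"method": "apply_moves", "body": {"rows": [[-0.4,0,0.4,0,0,0,0],[-0.8,0,0.8,0,0,0,0],[-0.8,0,0.8,0,0,0,0]]}}

```text
clock: 17.7
tool_pos: [0.5904, 0.0165, 0.1302]
ee_rot: [0.922, 0.002, 0.386, -0.001]
ft_force: [-1.0, -1.3, 7.4]
width: 0.0007
finger_force: 3.5
```

>>> {"method": "apply_moves", "body": {"rows": [[-0.4,0,0.4,0,0,0,0],[-0.8,0,0.8,0,0,0,0],[-0.8,0,0.8,0,0,0,0]]}}

```text
clock: 18.0
tool_pos: [0.5905, 0.0165, 0.1291]
ee_rot: [0.922, 0.002, 0.386, -0.001]
ft_force: [-0.9, -1.2, 7.8]
width: 0.0007
finger_force: 3.6
```

>>> {"method": "apply_moves", "body": {"rows": [[4,0,-4,0,0,0,0],[12,0,-12,0,0,0,0],[12,0,-12,0,0,0,0],[12,0,-12,0,0,0,0]]}}

```text
clock: 18.4
tool_pos: [0.5889, 0.0166, 0.1449]
ee_rot: [0.923, 0.002, 0.385, -0.001]
ft_force: [-0.0, 0.9, 0.6]
width: 0.0003
finger_force: 0.0
```

```bash
python3 go.py ch -35 -38 146 0 45;python3 go.py ch -35 35.5 146 0 45; python3 go.py ch 29 35.5 146 0 45;  python3 go.py ch 29 35.5 136 0 45
```

```text
[0.5291 0.0165 0.146 ] [-41.31, -0.1, -43.29, -0.18, -0.27, 0.14]
[0.5291 0.09   0.146 ] [-41.14, -73.6, -43.06, -0.18, -0.27, 0.14]
[0.5931 0.09   0.146 ] [3.9, -73.35, 2.41, -0.18, -0.27, 0.14]
[0.5931 0.09   0.136 ] [-3.2, -73.34, 9.45, -0.18, -0.27, 0.14]
```

>>> {"method": "apply_moves", "body": {"rows": [[-14,0,-15,0,0,0,0],[-30,0,-31,0,0,0,0],[-41.2,0,-43.2,0,0,0,0],[-41.2,-8,-43.2,0,0,0,0],[-41.2,-32,-43.2,0,0,0,0],[-41.2,-58,-43.2,0,0,0,0],[-41.2,-73.5,-43.1,0,0,0,0],[-41.2,-73.5,-43.1,0,0,0,0],[-32,-73.5,-34,0,0,0,0],[-15,-73.4,-17,0,0,0,0]]}}

```text
clock: 19.4
tool_pos: [0.5659, 0.0893, 0.1456]
ee_rot: [0.923, 0.002, 0.384, -0.001]
ft_force: [0.4, -0.2, 0.6]
width: -0.0001
finger_force: 0.0
```

```bash
python3 go.py ch 29 35.5 146 0 45;  python3 go.py ch 29 35.5 136 0 45
```

```text
[0.5931 0.09   0.146 ] [19.5, -0.58, 19.02, -0.18, -0.19, 0.19]
[0.5931 0.09   0.136 ] [12.41, -0.58, 26.07, -0.18, -0.19, 0.19]
```

>>> {"method": "apply_moves", "body": {"rows": [[10,0,10,0,0,0,0],[18.5,0,19,0,0,0,0],[18.5,0,19,0,0,0,0],[15,0,22.5,0,0,0,0],[11.5,0,26,0,0,0,0],[11.5,0,26,0,0,0,0]]}}

```text
clock: 20.0
tool_pos: [0.5917, 0.0895, 0.1351]
ee_rot: [0.923, 0.002, 0.384, -0.001]
ft_force: [0.4, 0.3, 0.6]
width: 0.0005
finger_force: 0.0
```

>>> {"method": "apply_moves", "body": {"rows": [[-0.5,0,0.5,0,0,0,0],[-1.0,0,1.0,0,0,0,0],[-1.0,0,1.0,0,0,0,0]]}}

```text
clock: 20.3
tool_pos: [0.5928, 0.09, 0.1349]
ee_rot: [0.923, 0.002, 0.385, -0.001]
ft_force: [-0.5, 0.2, 0.9]
width: 0.0009
finger_force: 0.0
```

>>> {"method": "apply_moves", "body": {"rows": [[-0.4,0,0.4,0,0,0,0],[-0.8,0,0.8,0,0,0,0],[-0.8,0,0.8,0,0,0,0]]}}

```text
clock: 20.6
tool_pos: [0.593, 0.0901, 0.1338]
ee_rot: [0.923, 0.002, 0.385, -0.001]
ft_force: [-0.4, 0.3, 1.9]
width: 0.0
finger_force: 0.6
```

>>> {"method": "apply_moves", "body": {"rows": [[-0.4,0,0.4,0,0,0,0],[-0.8,0,0.8,0,0,0,0],[-1.2,0,1.2,0,0,0,0],[-1.5,0,1.5,0,0,0,0],[-1.5,0,1.5,0,0,0,0]]}}

```text
clock: 21.1
tool_pos: [0.5932, 0.09, 0.132]
ee_rot: [0.923, 0.002, 0.386, -0.001]
ft_force: [-3.3, -0.7, 6.2]
width: 0.0002
finger_force: 3.3
```

>>> {"method": "apply_moves", "body": {"rows": [[-0.4,0,0.4,0,0,0,0],[-0.8,0,0.8,0,0,0,0],[-1.0,0,1.0,0,0,0,0],[-1.0,0,1.0,0,0,0,0]]}}

```text
clock: 21.5
tool_pos: [0.5934, 0.0901, 0.1308]
ee_rot: [0.923, 0.002, 0.386, -0.001]
ft_force: [-2.9, -0.3, 6.8]
width: 0.0002
finger_force: 3.5
```

>>> {"method": "apply_moves", "body": {"rows": [[-0.4,0,0.4,0,0,0,0],[-0.8,0,0.8,0,0,0,0],[-1.2,0,1.2,0,0,0,0],[-1.2,0,1.2,0,0,0,0]]}}

```text
clock: 21.9
tool_pos: [0.5934, 0.0901, 0.1291]
ee_rot: [0.923, 0.002, 0.386, -0.001]
ft_force: [-2.1, 0.8, 7.8]
width: 0.0007
finger_force: 3.5
```

>>> {"method": "apply_moves", "body": {"rows": [[-0.4,0,0.4,0,0,0,0],[-0.8,0,0.8,0,0,0,0],[-1.2,0,1.2,0,0,0,0],[-1.2,0,1.2,0,0,0,0]]}}

```text
clock: 22.3
tool_pos: [0.5935, 0.0902, 0.1274]
ee_rot: [0.923, 0.002, 0.386, -0.001]
ft_force: [-2.5, 1.1, 7.4]
width: 0.0005
finger_force: 3.6
```

>>> {"method": "apply_moves", "body": {"rows": [[-0.4,0,0.4,0,0,0,0],[-0.8,0,0.8,0,0,0,0],[-0.8,0,0.8,0,0,0,0]]}}

```text
clock: 22.6
tool_pos: [0.5935, 0.0903, 0.1263]
ee_rot: [0.923, 0.002, 0.386, -0.001]
ft_force: [-2.9, 1.9, 6.8]
width: 0.0003
finger_force: 3.6
```

>>> {"method": "apply_moves", "body": {"rows": [[-0.3,0,0.3,0,0,0,0],[-0.5,0,0.5,0,0,0,0],[-0.5,0,0.5,0,0,0,0]]}}

```text
clock: 22.9
tool_pos: [0.5936, 0.0903, 0.1258]
ee_rot: [0.923, 0.002, 0.386, -0.001]
ft_force: [-3.0, 1.4, 8.5]
width: 0.0007
finger_force: 4.3
```

Nearly at the stop; pressing until the force rises clearly.

>>> {"method": "apply_moves", "body": {"rows": [[-0.3,0,0.3,0,0,0,0],[-0.6,0,0.6,0,0,0,0],[-0.6,0,0.6,0,0,0,0]]}}

```text
clock: 23.2
tool_pos: [0.5937, 0.0903, 0.1251]
ee_rot: [0.922, 0.002, 0.386, -0.001]
ft_force: [-4.8, 1.6, 11.1]
width: 0.0006
finger_force: 5.5
```

>>> {"method": "apply_moves", "body": {"rows": [[-0.2,0,0.2,0,0,0,0],[-0.4,0,0.4,0,0,0,0],[-0.4,0,0.4,0,0,0,0]]}}

```text
clock: 23.5
tool_pos: [0.5938, 0.0903, 0.1247]
ee_rot: [0.922, 0.002, 0.386, -0.001]
ft_force: [-5.9, 1.8, 12.8]
width: 0.0008
finger_force: 6.3
```

Pin 2 is home: the force is rising at the spring's rate. Back to pin 1.

>>> {"method": "apply_moves", "body": {"rows": [[3,0,-3,0,0,0,0],[10,0,-10,0,0,0,0],[16,0,-16,0,0,0,0],[16,0,-16,0,0,0,0],[16,0,-16,0,0,0,0]]}}

```text
clock: 24.0
tool_pos: [0.5926, 0.09, 0.1459]
ee_rot: [0.923, 0.002, 0.385, -0.001]
ft_force: [0.1, 0.1, -0.1]
width: 0.0007
finger_force: 0.0
```

```bash
python3 go.py ch -35 35.5 145 0 45;python3 go.py ch -35 -38 145 0 45; python3 go.py ch 25 -38 145 0 45
```

```text
[0.5291 0.09   0.145 ] [-45.33, -0.21, -44.51, -0.18, -0.28, 0.12]
[0.5291 0.0165 0.145 ] [-45.49, 73.29, -44.75, -0.18, -0.28, 0.12]
[0.5891 0.0165 0.145 ] [-3.27, 73.51, -2.12, -0.18, -0.28, 0.12]
```

>>> {"method": "apply_moves", "body": {"rows": [[-15,0,-15,0,0,0,0],[-32,0,-31,0,0,0,0],[-45.4,0,-44.6,0,0,0,0],[-45.4,8,-44.6,0,0,0,0],[-45.4,32,-44.6,0,0,0,0],[-45.4,58,-44.6,0,0,0,0],[-45.4,73.3,-44.7,0,0,0,0],[-45.4,73.3,-44.7,0,0,0,0],[-34,73.3,-33,0,0,0,0],[-18,73.4,-17,0,0,0,0]]}}

```text
clock: 25.0
tool_pos: [0.5676, 0.0167, 0.1443]
ee_rot: [0.923, 0.001, 0.384, -0.001]
ft_force: [0.7, 1.1, 1.3]
width: 0.0004
finger_force: 0.0
```

>>> {"method": "apply_moves", "body": {"rows": [[8,0,8,0,0,0,0],[14.7,0,14.9,0,0,0,0],[14.7,0,14.9,0,0,0,0],[11,0,18.6,0,0,0,0],[7.6,0,22,0,0,0,0],[7.6,0,22,0,0,0,0],[7.6,0,22,0,0,0,0]]}}

```text
clock: 25.7
tool_pos: [0.5887, 0.0166, 0.1346]
ee_rot: [0.923, 0.002, 0.384, -0.001]
ft_force: [-0.3, 0.2, -0.2]
width: 0.0004
finger_force: 0.0
```

>>> {"method": "apply_moves", "body": {"rows": [[-0.5,0,0.5,0,0,0,0],[-1.0,0,1.0,0,0,0,0],[-1.5,0,1.5,0,0,0,0],[-1.5,0,1.5,0,0,0,0]]}}

```text
clock: 26.1
tool_pos: [0.5893, 0.0166, 0.133]
ee_rot: [0.923, 0.002, 0.385, -0.001]
ft_force: [0.1, -0.3, 0.2]
width: 0.0005
finger_force: 0.0
```

>>> {"method": "apply_moves", "body": {"rows": [[-0.5,0,0.5,0,0,0,0],[-1.0,0,1.0,0,0,0,0],[-1.5,0,1.5,0,0,0,0],[-2.0,0,2.0,0,0,0,0],[-2.0,0,2.0,0,0,0,0]]}}

```text
clock: 26.6
tool_pos: [0.5896, 0.0166, 0.1304]
ee_rot: [0.923, 0.002, 0.385, -0.001]
ft_force: [-1.3, -0.5, 3.3]
width: 0.0002
finger_force: 1.8
```

>>> {"method": "apply_moves", "body": {"rows": [[-0.5,0,0.5,0,0,0,0],[-1.0,0,1.0,0,0,0,0],[-1.5,0,1.5,0,0,0,0],[-1.5,0,1.5,0,0,0,0]]}}

```text
clock: 27.0
tool_pos: [0.5899, 0.0165, 0.1287]
ee_rot: [0.923, 0.002, 0.386, -0.001]
ft_force: [-3.3, -1.2, 7.5]
width: 0.0002
finger_force: 3.5
```

>>> {"method": "apply_moves", "body": {"rows": [[-0.4,0,0.4,0,0,0,0],[-0.8,0,0.8,0,0,0,0],[-0.8,0,0.8,0,0,0,0]]}}

```text
clock: 27.3
tool_pos: [0.5898, 0.0165, 0.1275]
ee_rot: [0.923, 0.002, 0.386, -0.001]
ft_force: [-2.9, -0.8, 8.0]
width: 0.0004
finger_force: 3.5
```

>>> {"method": "apply_moves", "body": {"rows": [[-0.4,0,0.4,0,0,0,0],[-0.8,0,0.8,0,0,0,0],[-0.8,0,0.8,0,0,0,0]]}}

```text
clock: 27.6
tool_pos: [0.5899, 0.0165, 0.1265]
ee_rot: [0.923, 0.002, 0.386, -0.001]
ft_force: [-3.8, -0.8, 8.5]
width: 0.0004
finger_force: 3.9
```

>>> {"method": "apply_moves", "body": {"rows": [[-0.4,0,0.4,0,0,0,0],[-0.7,0,0.7,0,0,0,0],[-0.7,0,0.7,0,0,0,0]]}}

```text
clock: 27.9
tool_pos: [0.5899, 0.0164, 0.1256]
ee_rot: [0.923, 0.001, 0.386, -0.001]
ft_force: [-4.7, -2.4, 9.1]
width: 0.0006
finger_force: 4.8
```

>>> {"method": "apply_moves", "body": {"rows": [[-0.2,0,0.2,0,0,0,0],[-0.5,0,0.5,0,0,0,0],[-0.5,0,0.5,0,0,0,0]]}}

```text
clock: 28.2
tool_pos: [0.59, 0.0164, 0.1251]
ee_rot: [0.922, 0.001, 0.386, -0.001]
ft_force: [-5.8, -1.4, 11.7]
width: 0.0006
finger_force: 5.7
```

Pin 1 is home. Next is pin 0.

>>> {"method": "apply_moves", "body": {"rows": [[-0.2,0,0.2,0,0,0,0],[-0.3,0,0.3,0,0,0,0],[3,0,-3,0,0,0,0],[10,0,-10,0,0,0,0],[16,0,-16,0,0,0,0],[16,0,-16,0,0,0,0],[16,0,-16,0,0,0,0]]}}

```text
clock: 28.9
tool_pos: [0.5892, 0.0166, 0.1468]
ee_rot: [0.923, 0.002, 0.385, -0.001]
ft_force: [-0.2, -1.1, -0.2]
width: 0.0005
finger_force: 0.0
```

```bash
python3 go.py ch -35 -38 145 0 45;python3 go.py ch -35 3.4 145 0 45; python3 go.py ch -35 3.4 133 0 45
```

```text
[0.5291 0.0165 0.145 ] [-43.59, -0.13, -41.43, -0.18, -0.3, 0.13]
[0.5291 0.0579 0.145 ] [-43.49, -41.53, -41.31, -0.18, -0.3, 0.13]
[0.5291 0.0579 0.133 ] [-52.02, -41.53, -32.86, -0.18, -0.3, 0.13]
```

>>> {"method": "apply_moves", "body": {"rows": [[-15,0,-14,0,0,0,0],[-31,0,-29,0,0,0,0],[-43.5,0,-41.4,0,0,0,0],[-43.5,0,-41.4,0,0,0,0],[-43.5,-14,-41.4,0,0,0,0],[-43.5,-32,-41.4,0,0,0,0],[-43.5,-41.5,-41.3,0,0,0,0],[-47,-41.5,-37.8,0,0,0,0],[-51,-41.5,-33.8,0,0,0,0],[-51,-41.5,-33.8,0,0,0,0]]}}

```text
clock: 29.9
tool_pos: [0.5289, 0.0575, 0.133]
ee_rot: [0.923, 0.002, 0.384, -0.001]
ft_force: [-0.1, -0.5, -0.5]
width: 0.0001
finger_force: 0.0
```

>>> {"method": "apply_moves", "body": {"rows": [[-0.5,0,0.5,0,0,0,0],[-1.0,0,1.0,0,0,0,0],[-1.5,0,1.5,0,0,0,0],[-1.5,0,1.5,0,0,0,0]]}}

```text
clock: 30.3
tool_pos: [0.5292, 0.0577, 0.1322]
ee_rot: [0.923, 0.002, 0.385, -0.001]
ft_force: [0.3, -0.1, 0.1]
width: 0.0011
finger_force: 0.0
```

>>> {"method": "apply_moves", "body": {"rows": [[-0.5,0,0.5,0,0,0,0],[-1.0,0,1.0,0,0,0,0],[-1.5,0,1.5,0,0,0,0],[-1.5,0,1.5,0,0,0,0]]}}

```text
clock: 30.7
tool_pos: [0.5293, 0.0579, 0.1302]
ee_rot: [0.923, 0.002, 0.385, -0.001]
ft_force: [-0.6, -0.5, 1.5]
width: 0.0008
finger_force: 0.9
```

>>> {"method": "apply_moves", "body": {"rows": [[-0.5,0,0.5,0,0,0,0],[-1.0,0,1.0,0,0,0,0],[-1.5,0,1.5,0,0,0,0],[-2.0,0,2.0,0,0,0,0],[-2.0,0,2.0,0,0,0,0]]}}

```text
clock: 31.2
tool_pos: [0.5295, 0.0579, 0.1277]
ee_rot: [0.923, 0.002, 0.386, -0.001]
ft_force: [-3.2, -1.4, 7.0]
width: 0.0002
finger_force: 3.7
```

>>> {"method": "apply_moves", "body": {"rows": [[-0.4,0,0.4,0,0,0,0],[-0.8,0,0.8,0,0,0,0],[-0.8,0,0.8,0,0,0,0]]}}

```text
clock: 31.5
tool_pos: [0.5295, 0.0579, 0.1265]
ee_rot: [0.923, 0.002, 0.386, -0.001]
ft_force: [-3.2, 0.2, 7.8]
width: 0.0008
finger_force: 3.9
```

>>> {"method": "apply_moves", "body": {"rows": [[-0.4,0,0.4,0,0,0,0],[-0.7,0,0.7,0,0,0,0],[-0.7,0,0.7,0,0,0,0]]}}

```text
clock: 31.8
tool_pos: [0.5295, 0.0579, 0.1256]
ee_rot: [0.923, 0.002, 0.386, -0.001]
ft_force: [-5.1, 0.3, 9.6]
width: 0.0004
finger_force: 4.5
```

>>> {"method": "apply_moves", "body": {"rows": [[-0.3,0,0.3,0,0,0,0],[-0.6,0,0.6,0,0,0,0],[-0.6,0,0.6,0,0,0,0]]}}

```text
clock: 32.1
tool_pos: [0.5296, 0.0579, 0.1249]
ee_rot: [0.923, 0.002, 0.386, -0.001]
ft_force: [-7.2, -0.9, 11.6]
width: 0.0006
finger_force: 5.9
```

>>> {"method": "apply_moves", "body": {"rows": [[-0.3,0,0.3,0,0,0,0],[-0.5,0,0.5,0,0,0,0],[-0.5,0,0.5,0,0,0,0]]}}

```text
clock: 32.4
tool_pos: [0.5296, 0.0579, 0.1244]
ee_rot: [0.922, 0.002, 0.386, -0.001]
ft_force: [-8.2, -0.3, 13.6]
width: 0.0004
finger_force: 7.0
```

Pin 0 is home. I'll re-press pins 2 and 1 briefly, because they were pushed home while the lid was still tilted.

>>> {"method": "apply_moves", "body": {"rows": [[3,0,-3,0,0,0,0],[10,0,-10,0,0,0,0],[16,0,-16,0,0,0,0],[16,0,-16,0,0,0,0],[16,0,-16,0,0,0,0]]}}

```text
clock: 32.9
tool_pos: [0.529, 0.0579, 0.1461]
ee_rot: [0.923, 0.002, 0.385, -0.001]
ft_force: [-0.5, -0.3, 0.9]
width: 0.0003
finger_force: 0.0
```

```bash
python3 go.py ch -35 35.5 143 0 45; python3 go.py ch 29 35.5 143 0 45;python3 go.py ch 29 35.5 130 0 45
python3 - <<'E'
from h import *
from plant import r,cams
P=cams.camera_params("wrist")
for n in("wrist","scene"):
  w=cams.snapshot(n)[:,:,::-1];cv2.imwrite(f"pics/{n}6.png",w)
a=cv2.imread("pics/wrist6.png")[0:300,160:500];b=cv2.resize(cv2.imread("pics/scene6.png")[180:280,280:393],(340,300),interpolation=2)
cv2.imwrite("pics/c6.png",np.hstack([a,b]))
print("knob pred seated",proj(P,[.5638,.0546,.143]),"unseated",proj(P,[.5638,.0546,.149]))
E
```

```text
[0.5291 0.09   0.143 ] [-2.04, -32.12, 2.31, -0.18, -0.29, 0.12]
[0.5931 0.09   0.143 ] [42.99, -31.88, 47.79, -0.18, -0.29, 0.12]
[0.5931 0.09   0.13  ] [33.75, -31.87, 56.94, -0.18, -0.29, 0.12]
knob pred seated [330.614064   186.82635068] unseated [330.77978758 181.69612701]
```

View pics/c6.png

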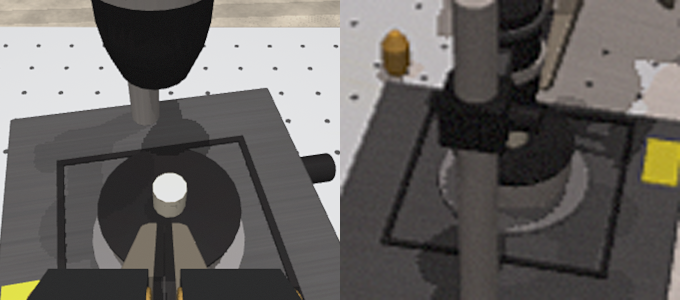

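The knob is at full-image (330,187), against a prediction of (330.6,186.8) if seated and (330.8,181.7) if not, so the lid is down. Now the check presses.

>>> {"method": "apply_moves", "body": {"rows": [[0,-12,0,0,0,0,0],[0,-26,0,0,0,0,0],[-2,-32,2.3,0,0,0,0],[8,-32,12,0,0,0,0],[24,-32,28,0,0,0,0],[38,-32,42,0,0,0,0],[43,-32,47.8,0,0,0,0],[43,-32,47.8,0,0,0,0],[38,-32,52.8,0,0,0,0],[34.5,-32,56.2,0,0,0,0]]}}

```text
clock: 34.0
tool_pos: [0.5922, 0.0898, 0.1304]
ee_rot: [0.923, 0.002, 0.384, -0.001]
ft_force: [-0.4, 1.0, -0.3]
width: 0.0005
finger_force: 0.0
```

>>> {"method": "apply_moves", "body": {"rows": [[0,0,0,0,0,0,0],[-0.5,0,0.5,0,0,0,0],[-1.0,0,1.0,0,0,0,0],[-1.5,0,1.5,0,0,0,0],[-2.0,0,2.0,0,0,0,0],[-2.0,0,2.0,0,0,0,0]]}}

```text
clock: 34.6
tool_pos: [0.5933, 0.0901, 0.1284]
ee_rot: [0.923, 0.002, 0.385, -0.001]
ft_force: [-0.4, 0.4, 0.3]
width: 0.0004
finger_force: 0.2
```

>>> {"method": "apply_moves", "body": {"rows": [[-0.5,0,0.5,0,0,0,0],[-1.0,0,1.0,0,0,0,0],[-1.5,0,1.5,0,0,0,0],[-1.5,0,1.5,0,0,0,0]]}}

```text
clock: 35.0
tool_pos: [0.5936, 0.0902, 0.1266]
ee_rot: [0.923, 0.002, 0.385, -0.001]
ft_force: [-1.8, 0.0, 6.1]
width: 0.0002
finger_force: 2.7
```

>>> {"method": "apply_moves", "body": {"rows": [[-0.4,0,0.4,0,0,0,0],[-0.8,0,0.8,0,0,0,0],[-1.2,0,1.2,0,0,0,0],[-1.2,0,1.2,0,0,0,0]]}}

```text
clock: 35.4
tool_pos: [0.5937, 0.0902, 0.1253]
ee_rot: [0.923, 0.002, 0.386, -0.001]
ft_force: [-6.0, 0.6, 10.2]
width: 0.0004
finger_force: 5.0
```

>>> {"method": "apply_moves", "body": {"rows": [[-0.3,0,0.3,0,0,0,0],[-0.5,0,0.5,0,0,0,0],[-0.5,0,0.5,0,0,0,0]]}}

```text
clock: 35.7
tool_pos: [0.5938, 0.0901, 0.1248]
ee_rot: [0.922, 0.002, 0.386, -0.001]
ft_force: [-6.3, -0.3, 12.3]
width: 0.0007
finger_force: 6.0
```

>>> {"method": "apply_moves", "body": {"rows": [[3,0,-3,0,0,0,0],[10,0,-10,0,0,0,0],[14,0,-14,0,0,0,0],[14,0,-14,0,0,0,0],[14,0,-14,0,0,0,0]]}}

```text
clock: 36.2
tool_pos: [0.593, 0.0901, 0.1434]
ee_rot: [0.923, 0.002, 0.385, -0.001]
ft_force: [-0.7, -1.4, -1.0]
width: 0.0001
finger_force: 0.0
```

```bash
python3 go.py ch -35 35.5 142 0 45;python3 go.py ch -35 -38 142 0 45; python3 go.py ch 25 -38 142 0 45; python3 go.py ch 25 -38 130 0 45
```

```text
[0.5291 0.09   0.142 ] [-45.98, -0.13, -44.41, -0.18, -0.27, 0.13]
[0.5291 0.0165 0.142 ] [-46.14, 73.37, -44.64, -0.18, -0.27, 0.13]
[0.5891 0.0165 0.142 ] [-3.92, 73.6, -2.01, -0.18, -0.27, 0.13]
[0.5891 0.0165 0.13  ] [-12.45, 73.61, 6.43, -0.18, -0.27, 0.13]
```

>>> {"method": "apply_moves", "body": {"rows": [[-15,0,-15,0,0,0,0],[-32,0,-31,0,0,0,0],[-46,0,-44.5,0,0,0,0],[-46,8,-44.5,0,0,0,0],[-46,32,-44.5,0,0,0,0],[-46,58,-44.5,0,0,0,0],[-46,73.4,-44.6,0,0,0,0],[-46,73.4,-44.6,0,0,0,0],[-34,73.4,-33,0,0,0,0],[-18,73.5,-17,0,0,0,0]]}}

```text
clock: 37.2
tool_pos: [0.5681, 0.0168, 0.142]
ee_rot: [0.923, 0.001, 0.384, -0.001]
ft_force: [1.0, -0.2, -0.6]
width: 0.0001
finger_force: 0.0
```

>>> {"method": "apply_moves", "body": {"rows": [[8,0,8,0,0,0,0],[14,0,15,0,0,0,0],[14,0,15,0,0,0,0],[10,0,19,0,0,0,0],[6.3,0,22.7,0,0,0,0],[6.3,0,22.7,0,0,0,0],[5.3,0,23.7,0,0,0,0],[5.3,0,23.7,0,0,0,0]]}}

```text
clock: 38.0
tool_pos: [0.589, 0.0165, 0.1296]
ee_rot: [0.923, 0.002, 0.385, -0.001]
ft_force: [0.2, -0.5, -0.7]
width: 0.0007
finger_force: 0.0
```

>>> {"method": "apply_moves", "body": {"rows": [[-0.5,0,0.5,0,0,0,0],[-1.0,0,1.0,0,0,0,0],[-1.5,0,1.5,0,0,0,0],[-1.5,0,1.5,0,0,0,0]]}}

```text
clock: 38.4
tool_pos: [0.5894, 0.0166, 0.1279]
ee_rot: [0.923, 0.002, 0.385, -0.001]
ft_force: [-0.9, 0.1, 1.8]
width: 0.0008
finger_force: 0.8
```

Contact came at about .128, which is home height. One firm press, then I'll back away.

>>> {"method": "apply_moves", "body": {"rows": [[-0.5,0,0.5,0,0,0,0],[-1.0,0,1.0,0,0,0,0],[-1.5,0,1.5,0,0,0,0],[-2.0,0,2.0,0,0,0,0],[-2.0,0,2.0,0,0,0,0]]}}

```text
clock: 38.9
tool_pos: [0.5898, 0.0166, 0.1256]
ee_rot: [0.923, 0.002, 0.386, -0.001]
ft_force: [-4.1, -0.3, 8.6]
width: 0.0003
finger_force: 4.5
```

>>> {"method": "apply_moves", "body": {"rows": [[-0.4,0,0.4,0,0,0,0],[-0.9,0,0.9,0,0,0,0],[-0.9,0,0.9,0,0,0,0]]}}

```text
clock: 39.2
tool_pos: [0.5899, 0.0166, 0.1246]
ee_rot: [0.922, 0.002, 0.386, -0.001]
ft_force: [-7.5, -1.1, 13.0]
width: 0.0005
finger_force: 6.4
```

>>> {"method": "apply_moves", "body": {"rows": [[3,0,-3,0,0,0,0],[10,0,-10,0,0,0,0],[14,0,-14,0,0,0,0],[14,0,-25,0,0,0,0],[14,0,-50,0,0,0,0],[14,0,-85,0,0,0,0],[14,0,-120,0,0,0,0],[14,0,-120,0,0,0,0],[14,0,-120,0,0,0,0]]}}

```text
clock: 40.1
tool_pos: [0.5159, 0.0138, 0.2135]
ee_rot: [0.922, 0.001, 0.386, -0.0]
ft_force: [-0.6, -0.7, -0.1]
width: 0.0001
finger_force: 0.0
```

Run:
```python
from h import *
from plant import r,cams
P=cams.camera_params("wrist")
for n in("wrist","scene","top"):
  w=cams.snapshot(n)[:,:,::-1];cv2.imwrite(f"pics/{n}7.png",w)
a=cv2.imread("pics/wrist7.png")[0:300,120:500];b=cv2.resize(cv2.imread("pics/scene7.png")[120:300,160:420],(420,300),interpolation=2)
cv2.imwrite("pics/c7.png",np.hstack([a,b]))
print("knob pred",proj(P,[.5638,.0546,.143]),proj(P,[.5638,.0546,.149]))
```

```text
knob pred [274.95551296 215.67914232] [273.99096231 212.3722944 ]
```

View pics/c7.png

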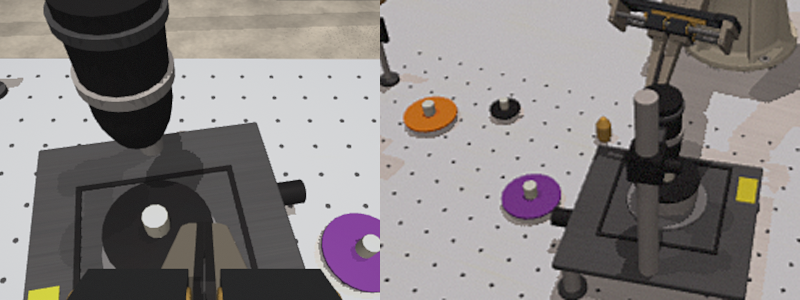

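The knob is at (275,216), against a seated prediction of (275.0,215.7). The lid is level and home, the arm is clear, and the bystanders haven't moved. Handing in.

```bash
python3 -c "
from plant import r;print(r.finish_job())"
```

```text
the job is handed in; nothing more can be done
None
```

The large black lid is seated level and fully home on the chamber rim, with all three pins pushed flush and the gripper let go and clear; I handed the job in at about 40 s, with no force reading above about 16 N and no sign of touching the condenser or the other things on the bench (the hand-in call did not report a verdict).

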